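# Open the machine cleaner's push-and-turn cap

### The job

The espresso machine is due for its clean: open the white jug with the red safety cap that stands in the steel holder. Push the cap straight down as far as it goes, keep it pressed while you twist it anticlockwise until it comes free, then lift it off and finish holding it, level and still in the gripper, at least 5 cm up off its seat and right above the open mouth. The jug stays standing in its holder, and the blue-capped jug, the cup, the portafilter and the tamper are left where they are.

Things in the scene. Friction and masses are not known exactly. Their poses are not given: they have to be found in the camera images.
- cap: Red push-and-turn cap on the jug to open: round, fluted, 52 mm across, 32 mm high, white arrows on its top, 40 g. Origin on its axis at its underside, z up. Grip it anywhere round its wall; there is free space down to 13 mm below its underside. Three lugs inside sit in notches of the neck: shut, it neither lifts nor turns (about 5 degrees of play). It opens as told under cap_top.
- cap_top (a point): Centre of the cap's flat top, z up. Push straight down at least 4.5 mm against the spring inside (4 N to start, 11 N at 4.5 mm, 14 N at 6.5 mm, then a hard stop). Kept down, it turns anticlockwise seen from above; from 45 degrees on the lugs are clear and it lifts straight off (19 mm); at about 90 degrees it meets a stop, so turn about 65 degrees.
- jug: White plastic jug under the red cap, 0.5 to 0.8 kg, 96 x 96 mm square, 128 mm to the shoulder, mouth's rim 182 mm up; red band on its label. Origin at the centre of its underside, z up. The shut cap's origin lies 163 mm above it, same axis and yaw. It stands loose in a square pocket of the holder with 1.5 mm of play a side, which keeps it from turning.
- holder: Stainless holder screwed to the counter, 105 (x) x 217 (y) mm, walls 62 mm high, two pockets side by side along its y, 112 mm apart between centres, floor 3 mm thick. Origin at the centre of its underside. Does not move. The jug to open may stand in either pocket.
- blue_jug: The same kind of white jug but with a blue cap and blue label band, in the other pocket (bystander; cap top 195 mm above its underside). Origin at the centre of its underside.
- cup: White cup with handle, 72 mm wide and 58 mm high, standing on the counter (bystander). Origin at the centre of its underside.
- portafilter: Steel portafilter, 76 mm across and 36 mm high, with a black handle reaching 194 mm from its centre along its -x, lying on the counter (bystander). Origin under the centre of its round head.
- tamper: Aluminium tamper, 58 mm across the base, 85 mm high, standing on the counter (bystander). Origin at the centre of its underside.
Mind the look-alikes: they are no part of the job. What is meant by the cap is not green, and is the smaller of those in its own colour. Leave any purple look-alike of the jug alone.

How it is judged:
By the outcome, as a careful person would: the job done as asked, in the order asked, and still so for the second after the job is handed in, while the arm keeps its last pose, push and grip.
It also fails if it takes over 35 s, if anything falls off the work surface, if the arm or the gripper's body presses on something with over 40 N, if the wrist force passes 120 N, or if a joint passes its speed limit or range.

### The arm

A 6-joint arm with a two-finger parallel gripper is mounted at the origin on the work surface. World frame = base frame: x ahead of the robot, y to its left, z up, the work surface at z = 0. Lengths are in m, angles in rad, forces in N, time in s.
With the tool pointing down it reaches from about 0.225 to 0.875 m from the base axis. Payload 3.4 kg.
Tool frame: the origin (TCP) lies at the very end of the fingers, on their centre line; the grasp point (between the pads) lies 19 mm behind it; z points along the fingers, y is the direction in which the jaws open and shut (so a half turn about z gives the same grasp; the last joint's range is limited). The gripper opens to 85 mm and grips with 20 to 120 N. Pads are 22 mm wide; open, the fingers measure 114 mm over their backs; the gripper's body (76 mm by 85 mm) begins 54 mm behind the grasp point. The pads swing forward as they close: fully open they stand 13 mm farther back than shut.
Start: joints at [-1.24, 0.276, 1.505, -0, 1.361, -0.121], TCP at [0.251, -0.517, 0.231] pointing down, gripper open.
Joint ranges: [-2.89, 2.89], [-0.75, 2.08], [0.22, 2.7], [-1.18, 4.32], [0.11, 2.71], [-2.7, 2.7]. Speed limits (rad/s): [2.57, 2.57, 3.14, 3.14, 3.14, 3.14].

### API

Orientations are given as a unit quaternion [w, x, y, z].
In Python, from rig import telemetry, imaging, manip, finder gives the robot as it stands.
- The arm moves only by the tool arm_command, never from a script. Its argument "steps" is a list of rows, each a list of 3 entries, a list of its own where there are three numbers: the turn, a rotation vector about the world's x, y, z in rad, then the shift along the world's x, y, z in mm, then the closure in counts, from 0 (fully open) to 255 (shut). In form: [[[rx, ry, rz], [dx, dy, dz], grip], ...]. A call has 1 to 20 rows; each row shifts and turns the commanded pose from where the row before left it; what a row does not reach is not made up. A row lasts 1/8 s, in which the tool goes at most 62.5 mm and 10.7 degrees, less where a joint would pass 70% of its speed; a pose out of reach is approached as far as the arm can. A call is refused whole if a number of a shift passes 62.5 or a number of a turn 0.188, either way. A call with a gripper value outside its range is refused whole. The fingers move at their own pace and stop on an object; "newtons" is the grip in N (left out, the last holds). Time passes only in rows, so rows that do not move let the fingers close. It gives the time, the measured TCP pose, the force and the opening at its end, in the units of the state.
- telemetry.get_state(): the state, without advancing time (a new reading comes with each control period).
- imaging.get_image(name): name is "side" or "top" or "wrist"; returns the picture (400x640x3 uint8, blue, green, red); there is no depth.
- imaging.camera_params(name): a dict with "intrinsics" (3x3 intrinsics, pixels), "R" (3x3) and "t" (3): a world point X has camera coordinates R X + t. Camera axes: x right, y down, z forward; pixel columns grow to the right and rows downward; lengths in m; the calibration is good to about 2 mm. A picture is of the moment at which its call begins: read the wrist's pose just before it. camera_params takes no time and is no camera call; for the wrist camera it gives the pose at the moment of the call.
- manip.sign_off(): hands the job in, once; it reports no verdict.
Trained networks look in the newest picture that a camera, given by its name, has taken for a name from the list of things; names that differ only in an ending like _2 or _b are one class to them, and where a whole thing is asked for, a point or a joint stands for the part that bears it (a point fixed in the world has none). Each returns a list of dicts, best first, with "score" (0 to 1); they miss things now and then, are a little off and sometimes report something else, mostly with a low value. They report only what shows in the picture. A call takes as long as a camera call. They do not tell look-alikes from the thing itself.
- finder.cut_out(camera, thing): "pixels" (400x640 bool, what is visible of it) and "extent" ([left, top, width, height] in pixels, round what is visible of it).
The state is a dict: "clock": time; "qpos": joint angles; "qd": joint speeds; "effort": joint torques, N m; "position": TCP position; "ee_rot": TCP orientation; "contact_force": force on the tool from outside, world axes, zero at the start; "moment": the same for the moment, N m; "width": finger opening in m.
Only numpy, scipy, OpenCV 4.12 (cv2) and the standard library are available. Lean on these libraries where they do the work, as an engineer would, in place of code of your own. Each camera call takes 0.05 s, during which the arm holds its last target.

## Working session

There is one attempt and no reset: what is moved stays moved. The work goes in short steps, Python scripts to look and compute and a tool call to move; the robot and the scene stay as the last step left them, time stands still between calls to the robot, and variables do not carry over. Pictures are saved under pics/ and viewed, and the job is handed in when it is done.

Besides the shell and the picture viewer there is one more tool, called after "Call:" in YAML: its name, and indented under it one key for each argument. arm_command: Moves the arm, as the interface text tells. Its arguments: {"type":"object","properties":{"steps":{"type":"array"},"newtons":{"type":"number"}},"required":["steps"]}

```bash
mkdir -p pics; python3 - <<'E'
from rig import telemetry, imaging, manip, finder
import cv2, numpy as np
print(telemetry.get_state())
for n in ["side","top","wrist"]:
    im=imaging.get_image(n); cv2.imwrite(f"pics/{n}0.png",im)
    p=imaging.camera_params(n); print(n,p)
    for t in ["cap","jug","blue_jug"]:
        for d in finder.cut_out(n,t)[:5]: print(n,t,round(d["score"],2),d["extent"])
E
```

```text
{'clock': 0.0, 'qpos': array([-1.24000878e+00,  2.76590625e-01,  1.50614243e+00,  3.65590984e-06,
        1.36068049e+00, -1.20995219e-01]), 'qd': array([ 0.00017462, -0.00018062,  0.00070079,  0.00153373, -0.00098384,
        0.00194484]), 'effort': array([ 2.51268775e-04, -4.16775548e+01, -2.45810366e+01, -8.21627327e-05,
        1.07971145e-02,  1.43185747e-05]), 'position': array([ 0.25085433, -0.51680921,  0.23043849]), 'ee_rot': array([-9.05627567e-04,  9.74594528e-01,  2.23974723e-01, -9.35495382e-05]), 'contact_force': array([-0.71826684, -0.19474406,  0.89152885]), 'moment': array([0.01640099, 0.01962983, 0.04311444]), 'width': 0.0853588740345366}
side {'intrinsics': array([[434.11732053,   0.        , 319.4428718 ],
       [  0.        , 434.11732053, 203.82110508],
       [  0.        ,   0.        ,   1.        ]]), 'R': array([[ 0.9848152 , -0.17265773, -0.01811984],
       [-0.10510581, -0.50990686, -0.85378437],
       [ 0.13817304,  0.84272433, -0.52031136]]), 't': array([-0.55922307,  0.21520819,  0.94829941])}
side cap 0.82 [317.6, 212.2, 28.8, 28.7]
side cap 0.77 [
[... 489 characters left out ...]
([0.01720329, 0.58950039, 1.25218299])}
top cap 0.92 [337.8, 240.6, 23.8, 29.6]
top cap 0.76 [361.2, 177.9, 23.9, 24.9]
top cap 0.75 [391.2, 248.3, 15.4, 17.5]
top jug 0.91 [347.2, 173.9, 46.4, 48.3]
top jug 0.74 [259.5, 244.2, 51.4, 53.4]
top blue_jug 0.82 [384.5, 159.7, 46.9, 50.4]
wrist {'intrinsics': array([[276.10188353,   0.        , 323.6427442 ],
       [  0.        , 276.10188353, 200.68213086],
       [  0.        ,   0.        ,   1.        ]]), 'R': array([[ 4.36267467e-01, -8.99816815e-01, -6.29287420e-04],
       [-8.56578151e-01, -4.15517601e-01,  3.05972211e-01],
       [-2.75580420e-01, -1.32946687e-01, -9.52040236e-01]]), 't': array([-0.57508821, -0.03948249,  0.37989388])}
```

View pics/side0.png

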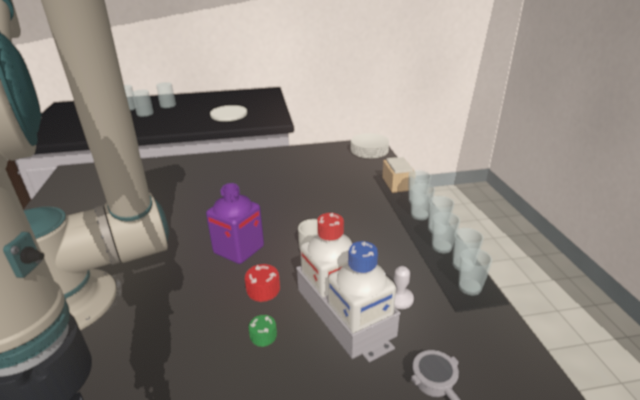

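View pics/top0.png

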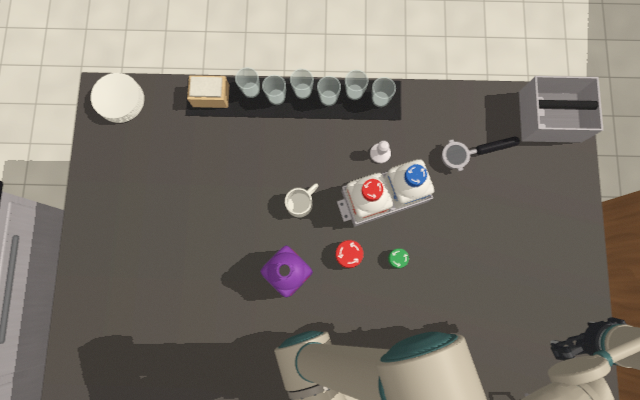

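Candidates for the red cap:
- Red cap on the white jug: top view (373,189), side view (331,226).
- Larger red cap lying on the counter: top (350,254), side (262,283).
- Green cap: top (399,258).
- Blue cap: top (416,176).
- Purple jug: top (286,270).

By the description I choose the one on the jug. Next I check it in a crop and localise it.

```bash
cat > h.py <<'E'
from rig import telemetry, imaging, manip, finder
import cv2, numpy as np
def ray(n,u,v,z,p=None):
    p=p or imaging.camera_params(n)
    c=-p["R"].T@p["t"]; d=p["R"].T@np.linalg.inv(p["intrinsics"])@np.array([u,v,1.])
    return c+d*(z-c[2])/d[2]
def proj(p,X):
    X=np.atleast_2d(X); c=X@p["R"].T+p["t"]; q=c@p["intrinsics"].T; return q[:,:2]/q[:,2:]
def fitcap(p,mask,z0=0.166,z1=0.198,r=0.026,x0=(0.5,0)):
    # fit cylinder silhouette bbox/centroid
    from scipy.optimize import minimize
    a=np.linspace(0,2*np.pi,48)
    def sil(x):
        P=np.concatenate([np.c_[x[0]+r*np.cos(a),x[1]+r*np.sin(a),np.full(48,z)] for z in (z0,z1)])
        h=cv2.convexHull(proj(p,P).astype(np.float32))
        m=np.zeros((1600,2560),np.uint8); cv2.fillConvexPoly(m,np.round(h*4+1.5).astype(np.int32),1)
        return m>0
    M=cv2.resize(mask.astype(np.uint8),(2560,1600),interpolation=cv2.INTER_NEAREST)>0
    f=lambda x:1-(sil(x)&M).sum()/max(1,(sil(x)|M).sum())
    b=minimize(f,x0,method="Nelder-Mead",options=dict(initial_simplex=[[x0[0],x0[1]],[x0[0]+.008,x0[1]],[x0[0],x0[1]+.008]],xatol=1e-4,fatol=1e-4))
    return b.x,1-b.fun
def redmask(im,u,v,rad=30):
    h=cv2.cvtColor(im,cv2.COLOR_BGR2HSV); m=((h[...,0]<10)|(h[...,0]>170))&(h[...,1]>120)&(h[...,2]>50)
    m=cv2.morphologyEx(m.astype(np.uint8),cv2.MORPH_CLOSE,np.ones((7,7)))
    n,l=cv2.connectedComponents(m); return l==l[int(v),int(u)]
E
python3 - <<'E'
from h import *
out=[]
for n,u,v in [("top",373,189),("side",331,226)]:
    im=cv2.imread(f"pics/{n}0.png"); p=imaging.camera_params(n)
    x0=ray(n,u,v,.19)[:2]
    c=im[v-50:v+90,u-100:u+80] if n=="top" else im[v-50:v+110,u-110:u+80]
    out.append(cv2.resize(c,(390,390),interpolation=cv2.INTER_CUBIC))
    imaging.get_image(n)
    for d in finder.cut_out(n,"cap")[:5]:
        l,t,w,h=d["extent"]
        if l-3<u<l+w+3 and t-3<v<t+h+3: print(n,"net",d["score"],fitcap(p,d["pixels"],x0=x0))
    m=redmask(im,u-6,v); 
    for (a,b) in [(u,v),(u-6,v),(u,v+6),(u-8,v+4)]:
        m=redmask(im,a,b)
        if m.sum()<2000: print(n,"col",m.sum(),fitcap(p,m,x0=x0)); break
    print("big red r at counter", ray("top",350-14,254,.03)-ray("top",350+14,254,.03))
cv2.imwrite("pics/crop0.png",np.hstack(out))
# blue cap
print("blue", ray("top",416,175,.198))
E
```

```text
top net 0.94 (array([ 0.5754922 , -0.09191866]), np.float64(0.883097762073027))
top col 374 (array([ 0.5768636 , -0.09147142]), np.float64(0.8810365135453475))
big red r at counter [-0.00154401  0.07480998  0.        ]
side net 0.8 (array([ 0.57654776, -0.08809155]), np.float64(0.9298164287038754))
side col 595 (array([ 0.57782723, -0.08659747]), np.float64(0.8959216351134972))
big red r at counter [-0.00154401  0.07480998  0.        ]
blue [ 0.61139854 -0.19583755  0.198     ]
```

View pics/crop0.png

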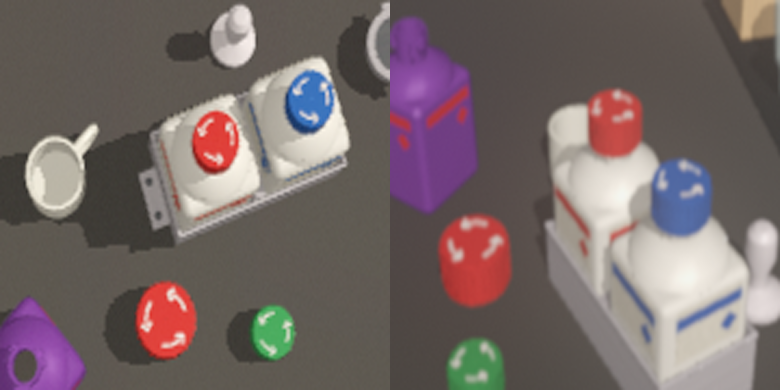

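Both crops show the small red cap on the white jug with the red label band, arrows on top, in the left pocket. It is at about (0.576, -0.090). The other red cap on the counter is clearly larger. Moving above it.

Call:
arm_command:
  steps:
    - [[0, 0, 0], [0, 0, 50], 0]
    - [[0, 0, 0], [33, 43, 20], 0]
    - [[0, 0, 0], [33, 43, 0], 0]
    - [[0, 0, 0], [33, 43, 0], 0]
    - [[0, 0, 0], [33, 43, 0], 0]
    - [[0, 0, 0], [33, 43, 0], 0]
    - [[0, 0, 0], [33, 43, 0], 0]
    - [[0, 0, 0], [33, 43, 0], 0]
    - [[0, 0, 0], [33, 43, 0], 0]
    - [[0, 0, 0], [33, 43, 0], 0]
    - [[0, 0, 0], [28, 40, 0], 0]
    - [[0, 0, 0], [0, 0, 0], 0]
    - [[0, 0, 0], [0, 0, 0], 0]
  newtons: 60

```text
clock: 2.42
position: [0.5757, -0.0906, 0.3012]
ee_rot: [0.0, 0.975, 0.224, -0.001]
contact_force: [-0.8, -0.2, -0.2]
width: 0.0855
```

```bash
python3 - <<'E'
from h import *
s=telemetry.get_state(); print(s["clock"],s["position"],s["ee_rot"],s["qpos"],s["contact_force"])
p=imaging.camera_params("wrist")
im=imaging.get_image("wrist"); cv2.imwrite("pics/w1.png",im)
print(proj(p,[.576,-.09,.198]))
for d in finder.cut_out("wrist","cap")[:4]: print(d["score"],d["extent"], fitcap(p,d["pixels"],x0=(.576,-.09)))
E
```

```text
2.425 [ 0.57566941 -0.09062197  0.30115485] [ 2.96983970e-04  9.74540801e-01  2.24209426e-01 -5.21183021e-04] [-2.74867306e-01  2.58625393e-01  1.35865736e+00 -1.02269684e-03
  1.52493891e+00  8.43712675e-01] [-0.75878236 -0.20489304 -0.18563308]
[[322.9467772  199.57438277]]
0.85 [235.9, 207.4, 50.5, 49.0] (array([ 0.576, -0.09 ]), np.float64(0.0))
0.72 [294.1, 166.4, 59.2, 59.1] (array([ 0.57668112, -0.08916754]), np.float64(0.9435150420607386))
0.56 [316.5, 245.3, 27.2, 38.0] (array([ 0.576, -0.09 ]), np.float64(0.0))
```

View pics/w1.png

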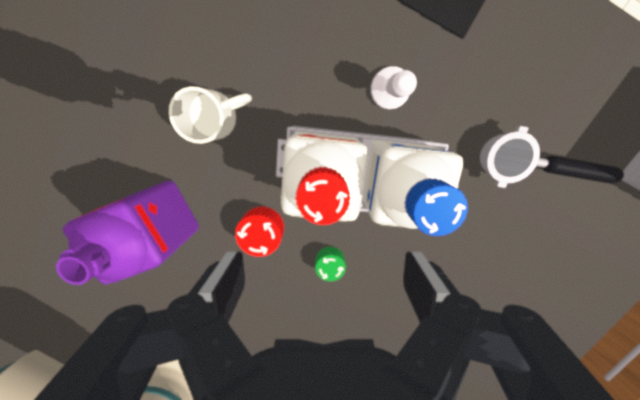

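The wrist view shows the red cap at (323,196), and the fit gives (0.5767, -0.0892), which agrees with the others. Descending and gripping.

Call:
arm_command:
  steps:
    - [[0, 0, 0], [1, 1, -40], 0]
    - [[0, 0, 0], [0, 0, -40], 0]
    - [[0, 0, 0], [0, 0, -35], 0]
    - [[0, 0, 0], [0, 0, -24], 0]
    - [[0, 0, 0], [0, 0, 0], 0]
    - [[0, 0, 0], [0, 0, 0], 0]
  newtons: 80

```text
clock: 3.28
position: [0.5775, -0.0904, 0.1636]
ee_rot: [0.001, 0.975, 0.223, 0.001]
contact_force: [-0.7, -0.0, 0.3]
width: 0.0855
```

```bash
python3 - <<'E'
from h import *
ims=[]
for n,u,v in [("wrist",323,210),("side",331,220)]:
    im=imaging.get_image(n); ims.append(cv2.resize(im[v-100:v+100,u-110:u+110],(396,360),interpolation=cv2.INTER_CUBIC))
cv2.imwrite("pics/w2.png",np.hstack(ims))
E
```

```text
(no output)
```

View pics/w2.png

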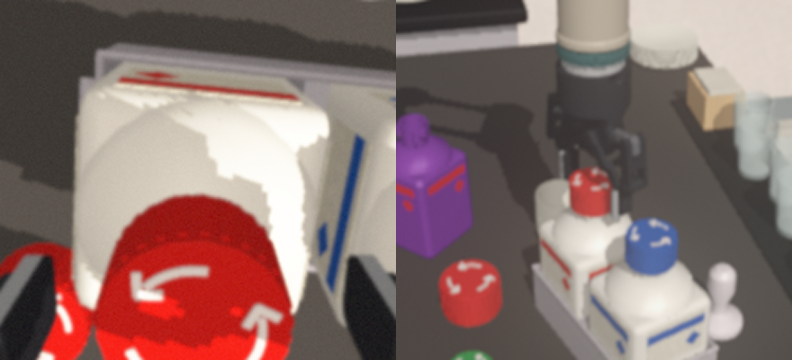

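The fingers straddle the red cap about evenly. Closing.

Call:
arm_command:
  steps:
    - [[0, 0, 0], [0, 0, 0], 120]
    - [[0, 0, 0], [0, 0, 0], 200]
    - [[0, 0, 0], [0, 0, 0], 255]
    - [[0, 0, 0], [0, 0, 0], 255]
    - [[0, 0, 0], [0, 0, 0], 255]
    - [[0, 0, 0], [0, 0, 0], 255]
  newtons: 80

```text
clock: 4.12
position: [0.5772, -0.0892, 0.1626]
ee_rot: [0.0, 0.975, 0.224, 0.0]
contact_force: [-1.6, 0.3, 5.6]
width: 0.0505
```

```bash
python3 - <<'E'
from h import *
s=telemetry.get_state(); print(s["position"],s["contact_force"],s["moment"],s["width"])
ims=[]
for n,u,v in [("wrist",323,210),("side",331,220)]:
    im=imaging.get_image(n); ims.append(cv2.resize(im[v-100:v+100,u-110:u+110],(396,360),interpolation=cv2.INTER_CUBIC))
cv2.imwrite("pics/w3.png",np.hstack(ims))
E
```

```text
[ 0.57724651 -0.08923697  0.16262517] [-1.55585857  0.25216653  5.59733365] [0.10980384 0.11339332 0.03533178] 0.05047359497886884
```

View pics/w3.png

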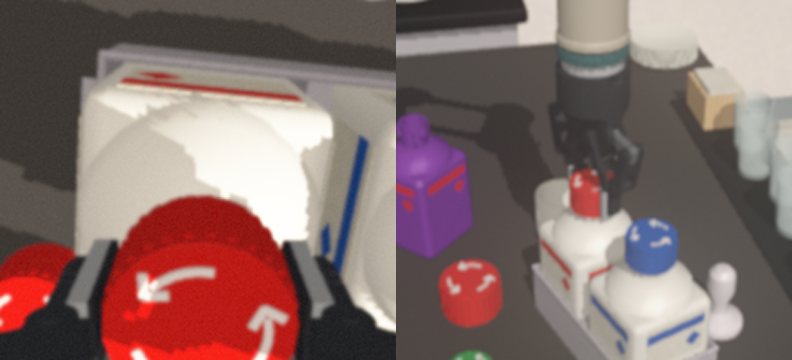

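Gripped at 50.5 mm. Pushing down.

Call:
arm_command:
  steps:
    - [[0, 0, 0], [0, 0, -1.5], 255]
    - [[0, 0, 0], [0, 0, -1.5], 255]
    - [[0, 0, 0], [0, 0, -1.5], 255]
    - [[0, 0, 0], [0, 0, 0], 255]
    - [[0, 0, 0], [0, 0, 0], 255]
  newtons: 80

```text
clock: 4.85
position: [0.5773, -0.0893, 0.1592]
ee_rot: [0.0, 0.975, 0.224, 0.001]
contact_force: [-3.1, 0.9, 9.8]
width: 0.0505
```

Call:
arm_command:
  steps:
    - [[0, 0, 0], [0, 0, -1.5], 255]
    - [[0, 0, 0], [0, 0, -1], 255]
    - [[0, 0, 0], [0, 0, 0], 255]
    - [[0, 0, 0], [0, 0, 0], 255]
  newtons: 80

```text
clock: 5.35
position: [0.5773, -0.0892, 0.1573]
ee_rot: [0.0, 0.975, 0.224, 0.001]
contact_force: [-3.6, 2.2, 13.4]
width: 0.0505
```

Call:
arm_command:
  steps:
    - [[0, 0, 0], [0, 0, -1], 255]
    - [[0, 0, 0], [0, 0, -1], 255]
    - [[0, 0, 0], [0, 0, 0], 255]
    - [[0, 0, 0], [0, 0, 0], 255]
  newtons: 80

```text
clock: 5.85
position: [0.5774, -0.0893, 0.1569]
ee_rot: [0.001, 0.975, 0.224, 0.001]
contact_force: [-4.5, 2.2, 21.0]
width: 0.0504
```

At the hard stop (21 N). Twisting anticlockwise.

Call:
arm_command:
  steps:
    - [[0, 0, 0.1], [0, 0, 0], 255]
    - [[0, 0, 0.1], [0, 0, 0], 255]
    - [[0, 0, 0.1], [0, 0, 0], 255]
    - [[0, 0, 0.1], [0, 0, 0], 255]
    - [[0, 0, 0], [0, 0, 0], 255]
  newtons: 80

```text
clock: 6.48
position: [0.5778, -0.0886, 0.1568]
ee_rot: [0.001, 0.911, 0.413, 0.002]
contact_force: [-4.3, 4.8, 20.2]
width: 0.0505
```

```bash
python3 - <<'E'
from h import *
s=telemetry.get_state(); print(s["position"],s["contact_force"],s["moment"],s["width"],s["qpos"])
ims=[]
for n,u,v in [("wrist",323,210),("side",331,220)]:
    im=imaging.get_image(n); ims.append(cv2.resize(im[v-100:v+100,u-110:u+110],(396,360),interpolation=cv2.INTER_CUBIC))
cv2.imwrite("pics/w4.png",np.hstack(ims))
E
```

```text
[ 0.57781587 -0.08863041  0.15684472] [-4.25439779  4.80790715 20.16624529] [0.57297468 0.78449982 0.0315749 ] 0.05048074617573915 [-0.27220333  0.33808351  1.60520431  0.00171415  1.19481966  0.44577754]
```

View pics/w4.png

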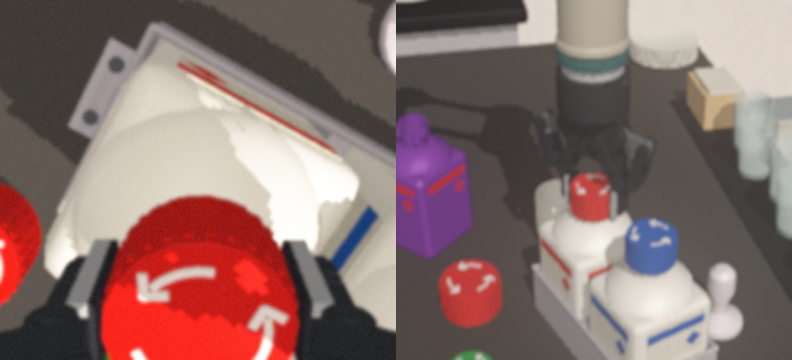

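The arrows stay fixed relative to the gripper while the jug turns in the wrist view, so the cap is turning with no slip. Continuing to about 66°.

Call:
arm_command:
  steps:
    - [[0, 0, 0.1], [0, 0, 0], 255]
    - [[0, 0, 0.1], [0, 0, 0], 255]
    - [[0, 0, 0.1], [0, 0, 0], 255]
    - [[0, 0, 0.1], [0, 0, 0], 255]
    - [[0, 0, 0.1], [0, 0, 0], 255]
    - [[0, 0, 0.1], [0, 0, 0], 255]
    - [[0, 0, 0.1], [0, 0, 0], 255]
    - [[0, 0, 0.06], [0, 0, 0], 255]
    - [[0, 0, 0], [0, 0, 0], 255]
    - [[0, 0, 0], [0, 0, 0], 255]
  newtons: 80

```text
clock: 7.82
position: [0.5771, -0.0884, 0.1568]
ee_rot: [0.001, 0.692, 0.721, 0.001]
contact_force: [-5.2, 3.7, 22.2]
width: 0.05
```

```bash
python3 - <<'E'
from h import *
s=telemetry.get_state(); print(s["position"],s["contact_force"],s["moment"],s["width"],s["qpos"])
ims=[]
for n,u,v in [("wrist",323,210),("side",331,220)]:
    im=imaging.get_image(n); ims.append(cv2.resize(im[v-100:v+100,u-110:u+110],(396,360),interpolation=cv2.INTER_CUBIC))
cv2.imwrite("pics/w5.png",np.hstack(ims))
E
```

```text
[ 0.57707816 -0.08844344  0.15682477] [-5.18854836  3.74246102 22.1875217 ] [ 0.55495485  0.97000261 -0.05535846] 0.0500463159724236 [-2.72139636e-01  3.37815336e-01  1.60567331e+00  1.55062030e-03
  1.19614128e+00 -3.13654319e-01]
```

View pics/w5.png

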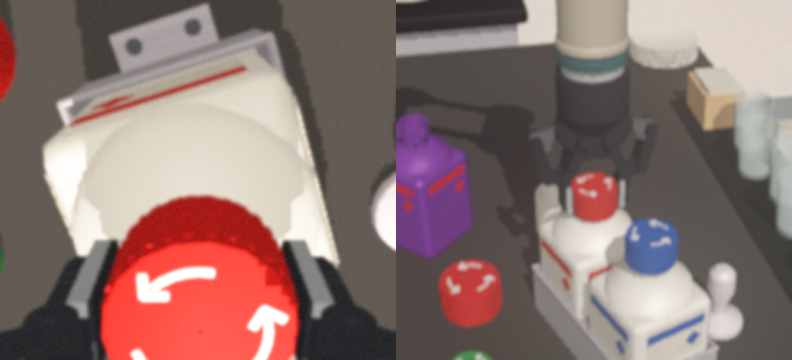

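Turned 66° with the cap following. Lifting slowly.

Call:
arm_command:
  steps:
    - [[0, 0, 0], [0, 0, 4], 255]
    - [[0, 0, 0], [0, 0, 4], 255]
    - [[0, 0, 0], [0, 0, 4], 255]
    - [[0, 0, 0], [0, 0, 4], 255]
    - [[0, 0, 0], [0, 0, 0], 255]
  newtons: 80

```text
clock: 8.55
position: [0.5765, -0.0891, 0.1687]
ee_rot: [-0.001, 0.692, 0.721, -0.0]
contact_force: [-1.2, 0.5, 0.3]
width: 0.0505
```

Call:
arm_command:
  steps:
    - [[0, 0, 0], [0, 0, 5], 255]
    - [[0, 0, 0], [0, 0, 8], 255]
    - [[0, 0, 0], [0, 0, 10], 255]
    - [[0, 0, 0], [0, 0, 12], 255]
    - [[0, 0, 0], [0, 0, 12], 255]
    - [[0, 0, 0], [0, 0, 12], 255]
    - [[0, 0, 0], [0, 0, 7], 255]
    - [[0, 0, 0], [0, 0, 0], 255]
    - [[0, 0, 0], [0, 0, 0], 255]
    - [[0, 0, 0], [0, 0, 0], 255]
  newtons: 80

```text
clock: 9.8
position: [0.5767, -0.0893, 0.2347]
ee_rot: [-0.0, 0.692, 0.721, -0.0]
contact_force: [-0.3, 0.3, 0.3]
width: 0.0501
```

```bash
python3 - <<'E'
from h import *
s=telemetry.get_state(); print(s["clock"],s["position"],s["ee_rot"],s["contact_force"],s["moment"],s["width"],abs(s["qd"]).max())
ims=[]
for n,u,v in [("wrist",323,210),("side",331,220),("top",370,200)]:
    im=imaging.get_image(n); cv2.imwrite(f"pics/{n}6.png",im); ims.append(cv2.resize(im[v-90:v+90,u-65:u+65],(265,367),interpolation=cv2.INTER_CUBIC))
    p=imaging.camera_params(n)
    for d in finder.cut_out(n,"cap")[:3]:
        print(n,d["score"],d["extent"],fitcap(p,d["pixels"],.166+.071,.198+.071,x0=(.5765,-.089)))
    print(proj(p,[.5765,-.089,.185]))
cv2.imwrite("pics/w6.png",np.hstack(ims))
E
```

```text
9.8 [ 0.57673397 -0.08927011  0.23474266] [-4.72653917e-04  6.92460547e-01  7.21455543e-01 -2.59928951e-04] [-0.26801755  0.26478586  0.3457931 ] [ 0.00161459 -0.0236175   0.03942932] 0.05014411484968243 0.0022801189911110104
wrist 0.91 [174.4, 106.1, 74.7, 58.9] (array([ 0.5765, -0.089 ]), np.float64(0.0))
wrist 0.69 [271.5, 215.9, 107.0, 120.6] (array([ 0.57685366, -0.09005246]), np.float64(0.9478035907718546))
wrist 0.58 [190.0, 211.8, 43.9, 40.2] (array([ 0.5765, -0.089 ]), np.float64(0.0))
[[323.15998756 221.35898878]]
side 0.77 [317.1, 180.5, 29.0, 31.0] (array([ 0.57881972, -0.08717165]), np.float64(0.9276460738521195))
side 0.69 [248.4, 312.4, 30.4, 30.9] (array([ 0.5765, -0.089 ]), np.float64(0.0))
side 0.57 [242.7, 266.8, 36.5, 34.8] (array([ 0.5765, -0.089 ]), np.float64(0.0))
[[329.8498083  225.12740488]]
[[370.98171181 189.39006408]]
```

View pics/w6.png

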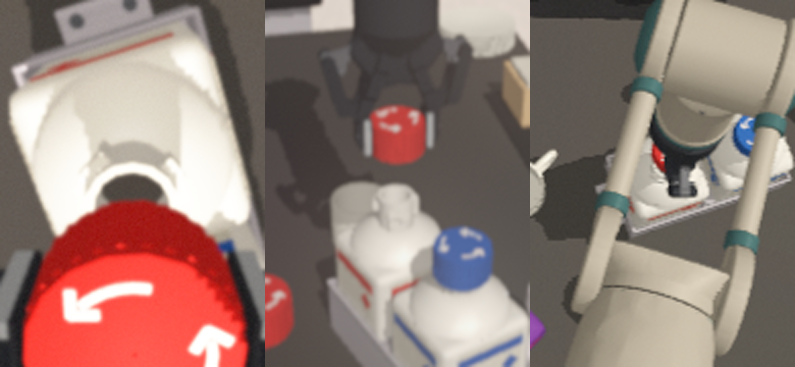

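View pics/side6.png

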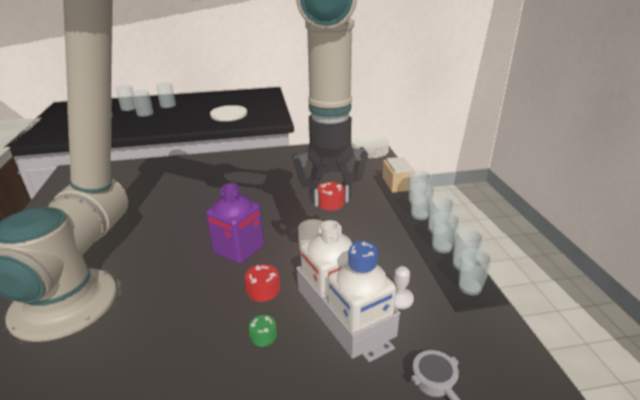

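View pics/top6.png

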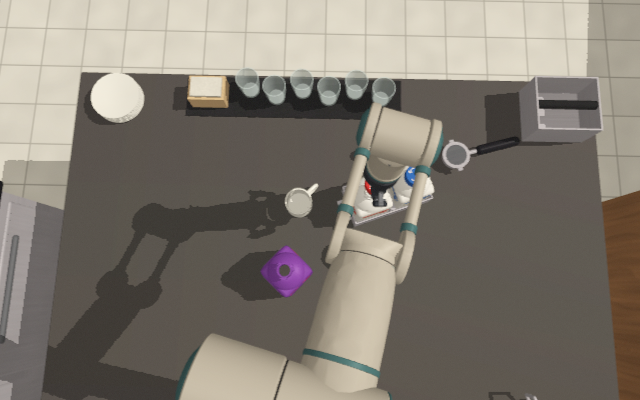

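The cap is level in the gripper at side (331,195), about 7 cm up. The open mouth is at side (330,226), against a projection of (330,225). The bystanders have not moved. Handing in.

```bash
python3 -c "
from rig import manip
print(manip.sign_off())"
```

```text
the job is handed in; nothing more can be done
None
```

The red safety cap is off the white jug, and I handed the job in with it held about 7 cm above its seat, level and right over the open mouth. The whole run took about 10 s.

- **Opening:** I gripped the cap at 80 N and pushed it down until it reached its hard stop (21 N on the wrist). I held it down while turning it 66° anticlockwise. It then lifted off straight, with almost no force left on the wrist.
- **Cap position:** The wrist camera put the cap about 1 mm from the axis it was on before, and the side camera about 3 mm. The arm is still, the gripper reads 50 mm on a 52 mm cap, and its pose is level.
- **Jug and bystanders:** In the last side picture the jug stands in its holder, with its mouth within 1 pixel of where I expected it. The blue-capped jug, cup, portafilter and tamper look unmoved in the pictures, but I didn't measure them.
- **Not confirmed:** In the last top picture the arm hid most of the cap, so the network found nothing there and that view gave no check.

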